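# Load the brush dryer and turn its heat right down

## Task

Slide the tray of wet shoe brushes into the empty bay of the two-bay dryer, handle outwards, until it is fully home, and turn that bay's heat knob anticlockwise as far as it will go, because the wooden brushes need the lowest heat. Keep the brushes lying in their tray, and leave the tray and the knob of the other bay and the other things on the bench as they are.

Things in the scene. Friction and masses are not known exactly. Their poses are not given: they have to be found in the camera images.
- dryer: white two-bay bench dryer, fixed, 342 wide, 290 deep, up to 175 high. Origin: centre of its underside; x points from the open front (at x = -145) to the back, the way a tray slides in; y to the left of someone facing the front; z up. Outer walls 15, middle wall 12. Each bay: 150 wide, 70 high at the mouth, no floor, just a 1 mm dark mat on the bench, stop wall at x = 57. All in mm
- fascia (a point): middle of the dryer's flat control fascia, dryer frame (-103, 0, 115) mm; axes of the dryer. Over the bay mouths a console runs the full width: its nose, 70 to 85 mm above the bench, is flush with the dryer's front, and from there the fascia rises backwards at 35 degrees from level to x = -60 mm, 145 mm high. Behind it are clear lids 140 mm high and the blower housing
- bay_left (a point): where a tray's origin lies when it is fully home in the left bay: on the bench, dryer frame (-43, 81, 0) mm; axes of the dryer. A tray that is home has its front plate flush with the dryer's front; only its handle stands out
- bay_right (a point): the same for the right bay: dryer frame (-43, -81, 0) mm
- knob_left (a joint): angle of the left bay's heat knob, rad: 0 at the anticlockwise stop (lowest heat), growing clockwise, as seen from outside, to 4.71 at the other stop. It stands between 0.8 and 2.2 at the start, turns stiffly (0.05 N m) and stays where it is left
- knob_right (a joint): the same for the right bay's heat knob
- knob_left_grip (a point): left bay's black heat knob: a round skirt 60 across, with an upright bar grip 58 long, 14 thick, 28 high above the skirt, white pointer line on top. The point is on the axis, in the bar, 8 below its outer face, 32 out from the fascia. z points out along the axis (35 degrees from vertical, leaning to the dryer's front), x along the bar, pointer end at -x; they turn with the knob. In mm
- knob_right_grip (a point): right bay's heat knob, the same in shape, point and axes as the left one
- knob_left_tip (a point): pointer end of the left knob's bar: 28 mm from the grip point along its -x
- knob_right_tip (a point): pointer end of the right knob's bar: 28 mm from the grip point along its -x
- tray: loose open steel tray on the bench, 200 long (x), 138 wide (y), about 0.4 kg, holding two brushes. Origin: centre of its underside, handle not counted. Floor 3; side and back walls 30 high, 3 thick; front plate 55 high at x = -100, with a solid black handle out to x = -155: 26 wide, 10 to 34 above the bench. It goes in with +x ahead, 6 to spare each side. All in mm
- tray_b: an identical tray with two brushes that already stands home in the other bay, which may be the left or the right one. Leave it. Origin and axes as for tray
- brush_1: loose wooden shoe brush lying bristles down in the tray, 130 mm long (x), 44 mm wide, 38 mm high, 0.09 kg. Origin: centre of its underside
- brush_2: a second brush like brush_1, beside it in the tray
- sprayer: bystander: white trigger spray bottle, 72 mm across, 205 mm high. Origin: centre of its foot
- jug: bystander: white detergent jug, 75 x 130 mm, 235 mm high. Origin: centre of its foot
- jar: bystander: jar of shoe cream, 60 mm across, 62 mm high. Origin: centre of its foot
- shoe_tree: bystander: wooden shoe tree, 253 mm long (x), 62 mm wide, 58 mm high. Origin: on the bench under the middle of its length
There are look-alikes about, which are no part of the job. Leave any white look-alike of the brush_1 alone.

How it is judged:
By the outcome, as a careful person would: the job done as asked, in the order asked, and still so for the second after the job is handed in, with the robot touching nothing.
It also fails if it takes over 56 s, if anything falls off the work surface, if the arm or the gripper's body presses on something with over 40 N, if the wrist force passes 120 N, or if a joint passes its speed limit or range.

## Robot

A 6-joint arm with a two-finger parallel gripper is mounted at the origin on the work surface. World frame = base frame: x ahead of the robot, y to its left, z up, the work surface at z = 0. Lengths are in mm, angles in rad, forces in N, time in s.
With the tool pointing down it reaches from about 250 to 800 mm from the base axis. Payload 8.5 kg.
Tool frame: the origin (TCP) lies between the finger pads; the fingertips stand 14 mm ahead of it and the grasp point (between the pads) lies 5 mm behind it; z points along the fingers, y is the line along which they close (so a half turn about z gives the same grasp; the last joint's range is limited). The gripper opens to 85 mm and grips with 20 to 120 N. Pads are 22 mm wide; open, the fingers measure 114 mm over their backs; the gripper's body (76 mm by 85 mm) begins 54 mm behind the grasp point. The pads swing forward as they close: fully open they stand 13 mm farther back than shut.
Start: joints at [1.122, 0.238, -0.013, 1.319, 0, 1.571], TCP at [227.769, 472.971, 245.276] pointing down, gripper open.
Joint ranges: [-2.66, 2.66], [-1.03, 1.9], [-1.14, 1.46], [-1.82, 2.27], [-1.45, 1.34], [-3.14, 3.14]. Speed limits (rad/s): [2.22, 2.22, 2.79, 3.14, 3.14, 3.14].

## Interface

Orientations are given as [roll, pitch, yaw] about the fixed x, y, z axes, in that order (R = Rz(yaw) Ry(pitch) Rx(roll)).
In Python, from cell import read_state, viewer, r gives the robot as it stands. The module is installed in compiled form; this text tells all that it offers.
- The arm moves only by the tool carry_out, never from a script. Its argument "moves" is a list that holds one entry, the list of rows, each a list of 6 numbers: the shift along the tool's x, y, z in m, then the turn, a rotation vector about the tool's x, y, z in rad. A call has 1 to 5 rows; each row shifts and turns the commanded pose from where the row before left it, along the tool's axes as they then stand; what a row does not reach is not made up. A row lasts 1/12 s, in which the tool goes at most 41.7 mm and 7.16 degrees, less where a joint would pass 70% of its speed; a pose out of reach is approached as far as the arm can. A call with a gripper value outside its range is refused whole. "hand" is the finger opening in m, from 0 to 0.0854, set as the call begins (left out, the last holds). The fingers move at their own pace and stop on an object; "squeeze" is the grip in N (left out, the last holds). Time passes only in rows, so rows that do not move let the fingers close. It gives the time, the measured TCP pose, the force, the opening and the grip force at its end, in the units of the state.
- read_state(): the state, without advancing time (a new reading comes with each control period).
- viewer.grab_frame(name): name is "side" or "top" or "wrist"; returns the picture (480x640x3 uint8, red, green, blue); there is no depth.
- viewer.camera_info(name): a dict with "intrinsics" (3x3 intrinsics, pixels), "R" (3x3) and "t" (3): a world point X has camera coordinates R X + t. Camera axes: x right, y down, z forward; pixel columns grow to the right and rows downward; lengths in mm; the calibration is good to about 2 mm. A picture is of the moment at which its call begins: read the wrist's pose just before it. camera_info takes no time and is no camera call; for the wrist camera it gives the pose at the moment of the call.
- r.finish_job(): hands the job in; it is judged then, once.
The state is a dict: "clock": time; "qpos": joint angles; "qvel": joint speeds; "tau": joint torques, N m; "tcp_pos": TCP position; "ee_rot": TCP orientation; "wrist_force": force on the tool from outside, world axes, zero at the start; "ft_torque": the same for the moment, N m; "finger_gap": finger opening in mm; "grasp_force": force on a finger pad.
Only numpy, scipy, OpenCV 4.12 (cv2) and the standard library are available. Lean on these libraries where they do the work, as an engineer would, in place of code of your own. Each camera call takes 0.05 s, during which the arm holds its last target. There are 200 camera calls.

## Working session

There is one attempt and no reset: what is moved stays moved. The work goes in short steps, Python scripts to look and compute and a tool call to move; the robot and the scene stay as the last step left them, time stands still between calls to the robot, and variables do not carry over. Pictures are saved under pics/ and viewed, at most 10 in all, crops included, and the job is handed in when it is done.

Besides the shell and the picture viewer there is one more tool, called after "Emit:" as name(argument=value, ...), one argument or row to a line, values as JSON. carry_out: Moves the arm, as the interface text tells. Its arguments: {"type":"object","properties":{"moves":{"type":"array","items":{"type":"array","items":{"type":"array","items":{"type":"number"}}}},"hand":{"type":"number"},"squeeze":{"type":"number"}},"required":["moves"]}

```bash
mkdir -p pics
python3 - <<'E'
from cell import read_state, viewer, r
import cv2,numpy as np
for n in ["top","side"]:
    im=viewer.grab_frame(n); cv2.imwrite(f"pics/{n}0.png",im[:,:,::-1])
    c=viewer.camera_info(n); print(n,np.round(c["intrinsics"],1).tolist(),np.round(c["R"],3).tolist(),np.round(c["t"],1).tolist())
print(read_state())
E
```

```text
top [[549.2, 0.0, 321.2], [0.0, 549.2, 237.0], [0.0, 0.0, 1.0]] [[0.028, -1.0, 0.01], [-0.998, -0.029, -0.056], [0.057, -0.009, -0.998]] [-168.3, 483.6, 1679.8]
side [[587.0, 0.0, 329.8], [0.0, 587.0, 239.1], [0.0, 0.0, 1.0]] [[-0.186, 0.983, 0.002], [0.935, 0.178, -0.307], [-0.302, -0.055, -0.952]] [220.1, -411.4, 1595.2]
{'clock': 0.1, 'qpos': array([ 1.12202253e+00,  2.38752418e-01, -1.41560596e-02,  1.31916020e+00,
        1.81628759e-05,  1.57083939e+00]), 'qvel': array([ 0.00058507, -0.00229148,  0.00023749, -0.00107778, -0.00110244,
        0.00058881]), 'tau': array([-6.49467183e-04, -5.39723110e+01,  3.46995986e+01,  1.33884183e-02,
       -1.66701631e-05, -1.40675814e-05]), 'tcp_pos': array([227.62898554, 472.71913268, 244.73069182]), 'ee_rot': array([-3.14032030e+00, -1.81080701e-05,  2.69277577e+00]), 'wrist_force': array([-0.55484123,  0.13500725, -0.18398725]), 'ft_torque': array([ 0.03060264,  0.01841691, -0.09063617]), 'grasp_force': 0.0, 'finger_gap': 85.46250753151571}
```

View pics/top0.png

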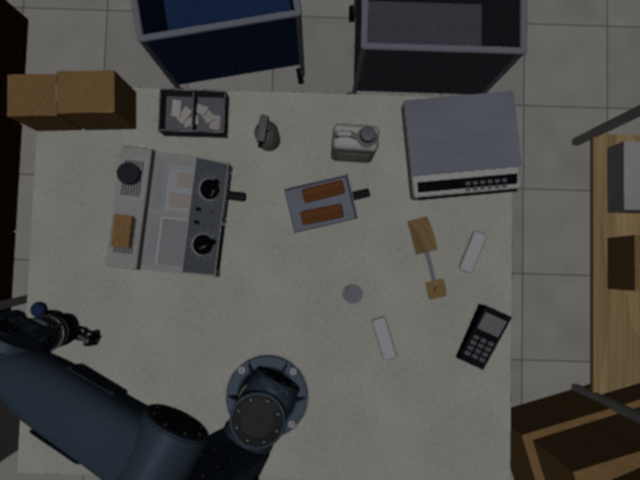

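View pics/side0.png

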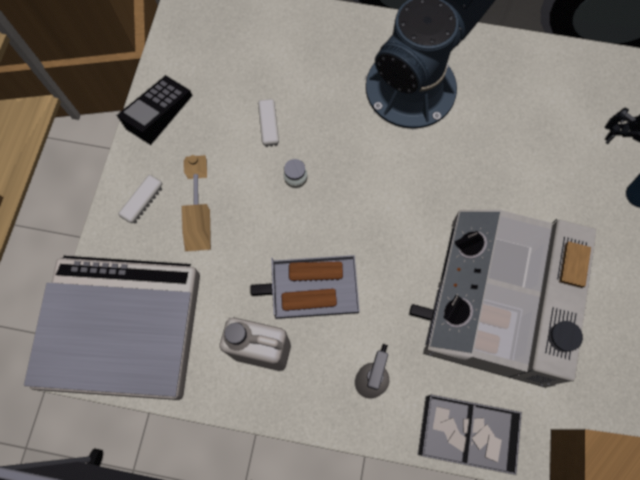

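Run:
```python
import cv2
a=cv2.imread("pics/top0.png")[135:285,100:380]; b=cv2.imread("pics/side0.png")[200:390,240:600]
f=lambda i,s:cv2.convertScaleAbs(cv2.resize(i,None,fx=s,fy=s,interpolation=cv2.INTER_CUBIC),alpha=1.6)
cv2.imwrite("pics/topc.png",f(a,2.8)); cv2.imwrite("pics/sidec.png",f(b,2.2))
```

```text
(no output)
```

View pics/topc.png

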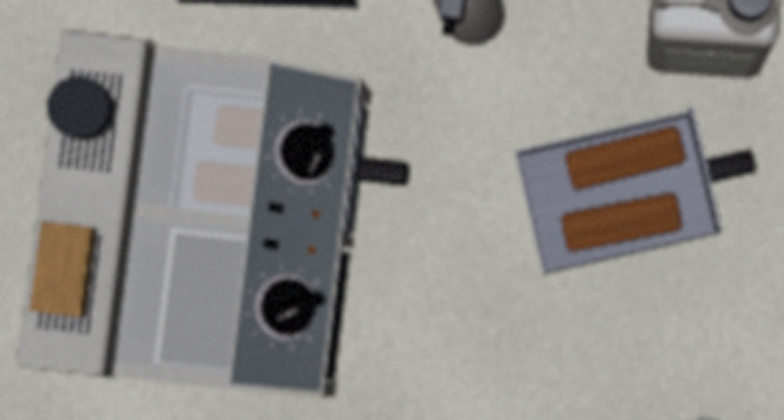

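View pics/sidec.png

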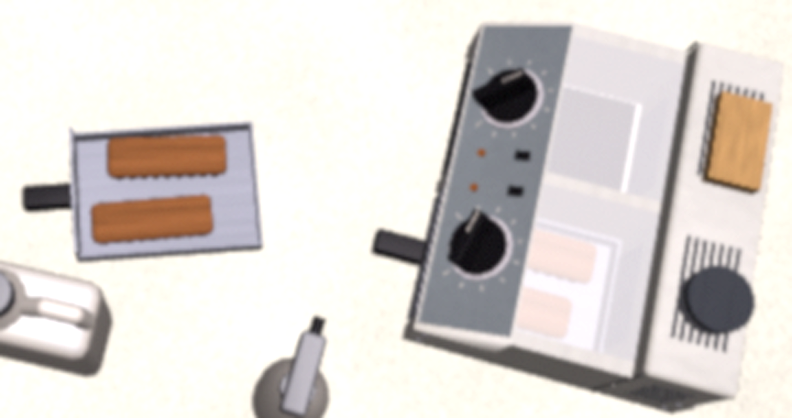

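```bash
cat > h.py <<'E'
import numpy as np, cv2
from scipy.optimize import least_squares
from scipy.spatial.transform import Rotation as Ro
def proj(c,X):
    p=np.atleast_2d(X)@np.array(c["R"]).T+np.array(c["t"]); p=p@np.array(c["intrinsics"]).T
    return p[:,:2]/p[:,2:]
def w(p,X):
    c,s=np.cos(p[2]),np.sin(p[2]); X=np.atleast_2d(X)
    return np.c_[p[0]+c*X[:,0]-s*X[:,1],p[1]+s*X[:,0]+c*X[:,1],X[:,2]]
def ray(c,uv,z):
    "intersection of the pixel ray with the plane at height z"
    R,t=np.array(c["R"]),np.array(c["t"]); o=-R.T@t
    d=R.T@np.linalg.solve(c["intrinsics"],[uv[0],uv[1],1]); return o+d*(z-o[2])/d[2]
def fit(obs,p0):
    f=lambda p:np.concatenate([(proj(c,w(p,X))-uv).ravel() for c,X,uv in obs])
    s=least_squares(f,p0,loss="soft_l1"); return s.x,f(s.x).reshape(-1,2)
E
python3 - <<'E'
from h import *; from cell import viewer
T,S=viewer.camera_info("top"),viewer.camera_info("side")
t=lambda a:np.array(a)/2.8+[100,135]; s=lambda a:np.array(a)/2.2+[240,200]
D=[[-60,-171,145],[-60,171,145],[-145,-171,85],[-145,171,85]]
p,e=fit([(T,D,t([[270,65],[232,382],[368,83],[331,391]])),(S,D,s([[513,335],[573,27],[416,322],[480,27]]))],[300,500,1.5]); print("dryer",p.round(3),e.round(1).tolist())
K=[[-100,-69,55],[-100,69,55],[100,-69,30],[100,69,30]]
q,e=fit([(T,K,t([[691,111],[718,232],[518,152],[546,272]])),(S,K,s([[79,259],[73,130],[261,247],[250,124]]))],[500,0,1.5]); print("tray",q.round(3),e.round(1).tolist())
for nm,X in [("bay_left",[-43,81,0]),("fascia",[-103,0,115]),("bay mouth",[-145,81,0])]: print(nm,w(p,X).round(1))
print("handle",w(q,[-130,0,22]).round(1))
print("knobguess",w(p,[-103,81,115]).round(1),proj(T,w(p,[-103,81,120])),t([287,305]),proj(S,w(p,[-103,81,120])),s([510,97]))
for n,z,tp,sd in [("jar",62,[352,293],[295,166]),("sprayer",0,[266,130],[372,380]),("jug",0,[355,145],[255,345])]: print(n,ray(T,tp,z).round(0),ray(S,sd,z).round(0))
E
```

```text
dryer [305.918 494.776 146.895] [[-133.1, 76.1], [-35.7, 49.0], [-137.7, 50.7], [-43.8, 23.2], [176.9, -75.0], [44.1, -50.7], [180.4, -41.3], [51.3, -21.1]]
tray [ 596.587 -146.709    1.834] [[-0.2, -3.8], [0.9, -3.0], [-2.2, -2.1], [-1.8, -1.3], [-2.5, -1.9], [-2.5, -0.9], [1.0, -0.9], [0.8, -1.4]]
bay_left [[281.3 406.4   0. ]]
fascia [[380.6 423.8 115. ]]
bay mouth [[355.3 336.2   0. ]]
handle [[ 630.5 -272.2   22. ]]
knobguess [[324.8 365.1 115. ]] [[138.89753206 286.55416491]] [202.5        243.92857143] [[553.18766743 204.75921047]] [471.81818182 244.09090909]
jar [ 321. -251.   62.] [ 315. -252.   62.]
sprayer [821.  28.   0.] [784.  24.   0.]
jug [ 782. -253.    0.] [ 756. -260.    0.]
```

```bash
sed -i 's/,loss="soft_l1")/,x_scale=[100,100,.3])/' h.py
cat > f.py <<'E'
from h import *; from cell import viewer
T,S=viewer.camera_info("top"),viewer.camera_info("side")
t=lambda a:np.array(a)/2.8+[100,135]; s=lambda a:np.array(a)/2.2+[240,200]
D=[[-60,-171,145],[-60,171,145],[-145,-171,85],[-145,171,85]]
p,e=fit([(T,D,t([[270,65],[232,382],[368,83],[331,391]])),(S,D,s([[513,335],[573,27],[416,322],[480,27]]))],[450,250,1.5]); print("dryer",p.round(3),e.round(1).tolist())
K=[[-100,-69,55],[-100,69,55],[100,-69,30],[100,69,30]]
q,e=fit([(T,K,t([[691,111],[718,232],[518,152],[546,272]])),(S,K,s([[79,259],[73,130],[261,247],[250,124]]))],[550,-150,1.8]); print("tray",q.round(3),e.round(1).tolist())
for nm,X in [("bay_left",[-43,81,0]),("fascia",[-103,0,115]),("bay mouth",[-145,81,0])]: print(nm,w(p,X).round(1))
print("handle",w(q,[-130,0,22]).round(1))
print("knobguess",w(p,[-103,81,115]).round(1),proj(T,w(p,[-103,81,120])),t([287,305]),proj(S,w(p,[-103,81,120])),s([510,97]))
E
python3 f.py; python3 -c "
from h import *; from cell import viewer
for n in ['top','side']:
  c=viewer.camera_info(n);print(proj(c,[0,0,0]), -np.array(c['R']).T@c['t'])"
```

```text
dryer [541.661 285.056   1.493] [[-0.4, -3.9], [-1.2, 1.9], [-2.6, -3.1], [-2.8, 1.6], [-1.9, 2.7], [-0.5, -4.4], [-2.0, 1.7], [-0.5, -4.1]]
tray [ 595.21  -146.223    1.831] [[-0.3, -3.3], [0.7, -2.4], [-2.3, -1.8], [-2.1, -1.0], [-2.3, -2.6], [-2.1, -1.6], [1.2, -1.3], [1.2, -1.7]]
bay_left [[457.6 248.5   0. ]]
fascia [[533.7 182.4 115. ]]
bay mouth [[449.7 146.8   0. ]]
handle [[ 628.6 -271.9   22. ]]
knobguess [[452.9 188.6 115. ]] [[202.33114361 243.72466538]] [202.5        243.92857143] [[471.22699833 242.93779166]] [471.81818182 244.09090909]
[[266.13106748 395.13932672]] [ 392.04005875 -139.84077828 1706.07219464]
[[410.79136956  87.69853506]] [ 907.18865547  -54.65852196 1391.56702574]
```

```bash
cat > seg.py <<'E'
from h import *
for n,box in [("top",[(200,150,245,280),(280,165,360,240)]),("side",[(420,200,510,370),(260,250,365,325)])]:
    im=cv2.imread(f"pics/{n}0.png").astype(int)
    for (x0,y0,x1,y1) in box:
        a=im[y0:y1,x0:x1]; m=((a[...,0]-a[...,2])>6).astype(np.uint8)
        m=cv2.morphologyEx(m,cv2.MORPH_CLOSE,np.ones((3,3)))
        cs,_=cv2.findContours(m,cv2.RETR_EXTERNAL,cv2.CHAIN_APPROX_NONE); c=max(cs,key=cv2.contourArea)
        h=cv2.convexHull(c); _,tri=0,0
        ap=cv2.approxPolyN(h,4)[0] if hasattr(cv2,"approxPolyN") else cv2.approxPolyDP(h,5,True)
        print(n,cv2.contourArea(c),(ap.reshape(-1,2)+[x0,y0]).tolist())
E
python3 seg.py
```

```text
top 916.5 [[226, 165], [217, 240], [200, 229], [200, 159]]
top 2576.5 [[355, 217], [294, 231], [284, 189], [350, 175]]
side 2293.5 [[490, 252], [470, 351], [432, 345], [453, 246]]
side 3027.5 [[358, 311], [276, 317], [269, 264], [353, 259]]
```

```bash
cat >> h.py <<'E'
def plan(pos,ypr,n,frm=None):
    """constant tool-frame row (m, rad) repeated n times to reach pos/R from the present pose"""
    from cell import read_state
    s=read_state(); p0=s["tcp_pos"]; R0=Ro.from_euler("xyz",s["ee_rot"])
    if frm: p0,R0=np.array(frm[0]),frm[1]
    R1=ypr; v=(R0.inv()*R1).as_rotvec()/n; d=R0.inv().apply(np.array(pos)-p0)
    A=sum(Ro.from_rotvec(v*k).as_matrix() for k in range(n))
    print(n,"rows of",[round(float(a),4) for a in np.r_[np.linalg.solve(A,d)/1000,v]],"mm",round(np.linalg.norm(d)/n,1))
def tool(psi,th=0,ph=0):
    "down tool, tool x at heading psi, leaning th so that it points ahead (+x)"
    return Ro.from_euler("z",psi)*Ro.from_euler("x",np.pi)*Ro.from_euler("y",th)
E
python3 - <<'E'
from h import *; from cell import viewer
plan([628,-272,300],tool(1.831),25)
T=viewer.camera_info("top"); print(proj(T,[227.6,472.7,245]))
# fit with free size scale
exec(open("f.py").read().split('print("dryer"')[0].split('D=[[')[0])
D=np.array([[-60,-171,145],[-60,171,145],[-145,-171,85],[-145,171,85.]]);K=np.array([[-100,-69,55],[-100,69,55],[100,-69,30],[100,69,30.]])
for X,a,b,p0 in [(D,t([[270,65],[232,382],[368,83],[331,391]]),s([[513,335],[573,27],[416,322],[480,27]]),[540,285,1.49]),(K,t([[691,111],[718,232],[518,152],[546,272]]),s([[79,259],[73,130],[261,247],[250,124]]),[595,-146,1.83])]:
    f=lambda p:np.r_[(proj(T,w(p,X*[p[4],p[3],1]))-a).ravel(),(proj(S,w(p,X*[p[4],p[3],1]))-b).ravel()]
    r=least_squares(f,p0+[1,1],x_scale=[100,100,.3,1,1]); print(r.x.round(3),r.fun.reshape(-1,2).round(1).tolist())
E
```

```text
25 rows of [-0.0341, -0.0074, -0.0022, -0.0, 0.0, 0.0345] mm 33.9
[[ 80.86485652 324.07935064]]
[542.331 287.152   1.494   0.956   1.021] [[-1.1, -1.5], [-1.1, -1.0], [-2.6, -0.7], [-2.1, -1.2], [-0.7, -0.4], [-0.8, -1.1], [-1.6, -1.5], [-1.7, -1.1]]
[ 595.288 -146.278    1.831    0.996    0.96 ] [[-1.5, -2.9], [-0.6, -2.2], [-1.0, -2.0], [-0.8, -1.4], [-0.6, -2.8], [-0.4, -1.6], [-0.5, -1.3], [-0.5, -1.5]]
```

Emit:
carry_out(
  moves=[
    [[-0.034,-0.0074,-0.0022,0,0,0.0345],[-0.034,-0.0074,-0.0022,0,0,0.0345],[-0.034,-0.0074,-0.0022,0,0,0.0345],[-0.034,-0.0074,-0.0022,0,0,0.0345],[-0.034,-0.0074,-0.0022,0,0,0.0345]],
  ],
  hand=0.085,
)

```text
clock: 0.52
tcp_pos: [357.9, 355.6, 256.1]
ee_rot: [-3.141, -0.0, 2.519]
wrist_force: [0.3, 0.6, 0.3]
finger_gap: 85.0
grasp_force: 0.0
```

Emit:
carry_out(
  moves=[
    [[-0.034,-0.0074,-0.0022,0,0,0.0345],[-0.034,-0.0074,-0.0022,0,0,0.0345],[-0.034,-0.0074,-0.0022,0,0,0.0345],[-0.034,-0.0074,-0.0022,0,0,0.0345],[-0.034,-0.0074,-0.0022,0,0,0.0345]],
  ],
)

```text
clock: 0.93
tcp_pos: [465.2, 218.7, 267.1]
ee_rot: [-3.141, -0.0, 2.346]
wrist_force: [-0.4, 0.0, -0.1]
finger_gap: 85.2
grasp_force: 0.0
```

Emit:
carry_out(
  moves=[
    [[-0.034,-0.0074,-0.0022,0,0,0.0345],[-0.034,-0.0074,-0.0022,0,0,0.0345],[-0.034,-0.0074,-0.0022,0,0,0.0345],[-0.034,-0.0074,-0.0022,0,0,0.0345],[-0.034,-0.0074,-0.0022,0,0,0.0345]],
  ],
)

```text
clock: 1.35
tcp_pos: [547.3, 65.5, 278.0]
ee_rot: [-3.141, -0.0, 2.174]
wrist_force: [0.2, 1.0, 0.1]
finger_gap: 85.4
grasp_force: 0.0
```

Emit:
carry_out(
  moves=[
    [[-0.034,-0.0074,-0.0022,0,0,0.0345],[-0.034,-0.0074,-0.0022,0,0,0.0345],[-0.034,-0.0074,-0.0022,0,0,0.0345],[-0.034,-0.0074,-0.0022,0,0,0.0345],[-0.034,-0.0074,-0.0022,0,0,0.0345]],
  ],
)

```text
clock: 1.77
tcp_pos: [601.8, -99.4, 288.9]
ee_rot: [-3.141, -0.0, 2.001]
wrist_force: [0.9, 0.3, 0.2]
finger_gap: 84.8
grasp_force: 0.0
```

Emit:
carry_out(
  moves=[
    [[-0.034,-0.0074,-0.0022,0,0,0.0345],[-0.034,-0.0074,-0.0022,0,0,0.0345],[-0.034,-0.0074,-0.0022,0,0,0.0345],[-0.034,-0.0074,-0.0022,0,0,0.0345],[-0.034,-0.0074,-0.0022,0,0,0.0345]],
  ],
)

```text
clock: 2.18
tcp_pos: [627.4, -271.2, 299.8]
ee_rot: [-3.141, -0.0, 1.829]
wrist_force: [1.8, 1.2, -0.4]
finger_gap: 84.9
grasp_force: 0.0
```

Run:
```python
from h import *; from cell import viewer,read_state
s=read_state(); print(s["clock"],s["tcp_pos"],s["ee_rot"])
c=viewer.camera_info("wrist"); im=viewer.grab_frame("wrist")
np.savez("w1",im=im,**{k:np.array(v) for k,v in c.items()}); cv2.imwrite("pics/w1.png",cv2.convertScaleAbs(im[:,:,::-1],alpha=1.5))
q=[595.2,-146.3,1.831]
print(proj(c,w(q,[[-155,-13,34],[-155,13,34],[-100,-69,55],[-100,69,55],[100,-69,30],[100,69,30]])).round(0).tolist())
print((-np.array(c["R"]).T@c["t"]).round(0), np.array(c["R"]).round(2).tolist())
```

```text
2.1833 [ 627.35384444 -271.23086199  299.80893256] [-3.14093971e+00 -4.75146429e-04  1.82866037e+00]
[[338.0, 220.0], [314.0, 220.0], [396.0, 170.0], [255.0, 170.0], [402.0, -56.0], [249.0, -56.0]]
[ 612. -208.  428.] [[0.97, 0.26, -0.0], [0.25, -0.93, 0.26], [0.07, -0.25, -0.97]]
```

View pics/w1.png

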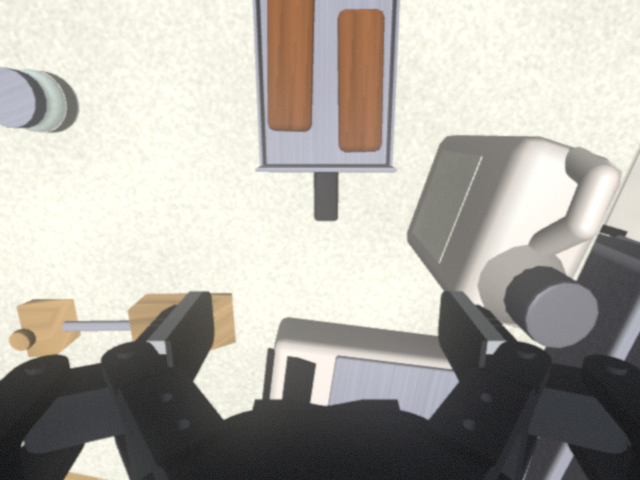

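Run:
```python
from h import *
q=[595.2,-146.3,1.831]; th=np.radians(25)
a=w(q,[-133-100*np.sin(th),0,22.5+100*np.cos(th)])[0]; print(a,w(q,[-133,0,22.5]))
plan(a,tool(1.831,th),10)
```

```text
[ 640.29090245 -315.66209207  113.1307787 ] [[ 629.41789078 -274.82290049   22.5       ]]
10 rows of [-0.0076, 0.0003, 0.0176, 0.0, 0.0438, -0.0009] mm 19.0
```

Emit:
carry_out(
  moves=[
    [[-0.0076,0.0003,0.0176,0,0.0436,0],[-0.0076,0.0003,0.0176,0,0.0436,0],[-0.0076,0.0003,0.0176,0,0.0436,0],[-0.0076,0.0003,0.0176,0,0.0436,0],[-0.0076,0.0003,0.0176,0,0.0436,0]],
  ],
  hand=0.06,
  squeeze=60,
)

```text
clock: 2.65
tcp_pos: [636.5, -298.7, 208.3]
ee_rot: [-3.141, -0.22, 1.83]
wrist_force: [-0.1, -0.1, -0.6]
finger_gap: 60.0
grasp_force: 0.0
```

Emit:
carry_out(
  moves=[
    [[-0.0076,0.0003,0.0176,0,0.0436,0],[-0.0076,0.0003,0.0176,0,0.0436,0],[-0.0076,0.0003,0.0176,0,0.0436,0],[-0.0076,0.0003,0.0176,0,0.0436,0],[-0.0076,0.0003,0.0176,0,0.0436,0]],
  ],
)

```text
clock: 3.07
tcp_pos: [640.3, -307.6, 112.9]
ee_rot: [-3.141, -0.438, 1.83]
wrist_force: [0.3, 0.6, -0.1]
finger_gap: 59.7
grasp_force: 0.0
```

Run:
```python
from h import *
q=[595.2,-146.3,1.831]; th=np.radians(25)
plan(w(q,[-133,0,22.5])[0],tool(1.831,th),5)
```

```text
5 rows of [-0.0014, -0.0004, 0.0193, -0.0, -0.0004, -0.0002] mm 19.3
```

Emit:
carry_out(
  moves=[
    [[-0.0014,-0.0004,0.0193,0,0,0],[-0.0014,-0.0004,0.0193,0,0,0],[-0.0014,-0.0004,0.0193,0,0,0],[-0.0014,-0.0004,0.0193,0,0,0],[-0.0014,-0.0004,0.0193,0,0,0]],
  ],
)

```text
clock: 3.48
tcp_pos: [629.3, -274.2, 22.4]
ee_rot: [-3.141, -0.437, 1.83]
wrist_force: [0.3, 0.2, -0.4]
finger_gap: 59.9
grasp_force: 0.0
```

Emit:
carry_out(
  moves=[
    [[0,0,0,0,0,0],[0,0,0,0,0,0],[0,0,0,0,0,0],[0,0,0,0,0,0],[0,0,0,0,0,0]],
  ],
  hand=0.0,
  squeeze=60,
)

```text
clock: 3.9
tcp_pos: [630.1, -275.3, 24.8]
ee_rot: [3.141, -0.435, 1.831]
wrist_force: [-1.4, -1.4, 1.0]
finger_gap: 24.9
grasp_force: 59.9
```

Run:
```python
from h import *; from cell import read_state
s=read_state(); print(s["tcp_pos"],s["ee_rot"],s["wrist_force"],s["finger_gap"],s["grasp_force"])
d=[542.3,287.2,1.494]; th=np.radians(25)
# mouth waypoint: tray origin 230 in front of home; then straight in
for o in (130,0):
    print(o,w(d,[-43-133-o,81,22.5]))
plan(w(d,[-43-133-130,81,22.5])[0],tool(d[2],th),20)
```

```text
[ 630.11599203 -275.31158819   24.76281513] [ 3.14085102 -0.43471794  1.83050858] [-1.36827876 -1.40561557  1.0239516 ] 24.888299995526953 59.91868793964386
130 [[438.0621546  -11.68370914  22.5       ]]
0 [[448.03586672 117.9331303   22.5       ]]
20 rows of [0.0128, -0.0083, 0.0061, -0.0071, 0.0001, 0.0153] mm 16.3
```

Emit:
carry_out(
  moves=[
    [[0.0006,0,-0.0013,0,0,0],[0.0006,0,-0.0013,0,0,0],[0,0,0,0,0,0]],
  ],
  squeeze=100,
)

```text
clock: 4.15
tcp_pos: [630.0, -275.1, 27.0]
ee_rot: [3.141, -0.435, 1.83]
wrist_force: [-0.6, -0.5, -5.3]
finger_gap: 24.1
grasp_force: 98.3
```

Run:
```python
from h import *; from cell import read_state
s=read_state(); print(s["tcp_pos"],s["ee_rot"],s["wrist_force"],s["ft_torque"])
d=[542.3,287.2,1.494]
pz=s["tcp_pos"][2]
plan(w(d,[-43-133-215,81,pz])[0],tool(d[2],-s["ee_rot"][1]),20)
```

```text
[ 630.01024882 -275.12172319   27.03386081] [ 3.14123374 -0.4348741   1.83036873] [-0.58250432 -0.45955525 -5.329696  ] [-1.31601255 -0.29540393 -0.01052247]
20 rows of [0.009, -0.009, 0.0042, -0.0071, -0.0, 0.0153] mm 13.4
```

Emit:
carry_out(
  moves=[
    [[0.009,-0.009,0.0042,-0.0071,0,0.0153],[0.009,-0.009,0.0042,-0.0071,0,0.0153],[0.009,-0.009,0.0042,-0.0071,0,0.0153],[0.009,-0.009,0.0042,-0.0071,0,0.0153],[0.009,-0.009,0.0042,-0.0071,0,0.0153]],
  ],
)

```text
clock: 4.57
tcp_pos: [574.4, -236.3, 26.7]
ee_rot: [3.142, -0.435, 1.745]
wrist_force: [0.8, -1.5, -4.8]
finger_gap: 23.9
grasp_force: 98.4
```

Emit:
carry_out(
  moves=[
    [[0.009,-0.009,0.0042,-0.0071,0,0.0153],[0.009,-0.009,0.0042,-0.0071,0,0.0153],[0.009,-0.009,0.0042,-0.0071,0,0.0153],[0.009,-0.009,0.0042,-0.0071,0,0.0153],[0.009,-0.009,0.0042,-0.0071,0,0.0153]],
  ],
)

```text
clock: 4.98
tcp_pos: [522.9, -193.4, 26.8]
ee_rot: [3.142, -0.435, 1.661]
wrist_force: [0.2, 0.0, -5.1]
finger_gap: 24.1
grasp_force: 98.5
```

Emit:
carry_out(
  moves=[
    [[0.009,-0.009,0.0042,-0.0071,0,0.0153],[0.009,-0.009,0.0042,-0.0071,0,0.0153],[0.009,-0.009,0.0042,-0.0071,0,0.0153],[0.009,-0.009,0.0042,-0.0071,0,0.0153],[0.009,-0.009,0.0042,-0.0071,0,0.0153]],
  ],
)

```text
clock: 5.4
tcp_pos: [475.2, -146.4, 26.8]
ee_rot: [-3.142, -0.435, 1.576]
wrist_force: [0.5, -0.1, -3.7]
finger_gap: 24.7
grasp_force: 98.4
```

Emit:
carry_out(
  moves=[
    [[0.009,-0.009,0.0042,-0.0071,0,0.0153],[0.009,-0.009,0.0042,-0.0071,0,0.0153],[0.009,-0.009,0.0042,-0.0071,0,0.0153],[0.009,-0.009,0.0042,-0.0071,0,0.0153],[0.009,-0.009,0.0042,-0.0071,0,0.0153]],
  ],
)

```text
clock: 5.82
tcp_pos: [431.6, -95.6, 26.9]
ee_rot: [-3.142, -0.435, 1.492]
wrist_force: [-0.1, -0.9, -5.5]
finger_gap: 24.3
grasp_force: 98.5
```

Run:
```python
from h import *; from cell import viewer,read_state
s=read_state(); print(s["clock"],s["tcp_pos"],s["ee_rot"],s["wrist_force"])
c=viewer.camera_info("wrist"); im=viewer.grab_frame("wrist")
np.savez("w2",im=im,**{k:np.array(v) for k,v in c.items()}); cv2.imwrite("pics/w2.png",cv2.convertScaleAbs(im[:,:,::-1],alpha=1.5))
d=[542.3,287.2,1.494]
print(proj(c,w(d,[[-145,171,85],[-145,-171,85],[-145,81,85],[-60,171,145],[-145,156,0],[-145,6,0],[-145,156,70],[-145,6,70]])).round(0).tolist())
```

```text
5.8167 [431.61894475 -95.58062453  26.8671017 ] [-3.14153357 -0.43485555  1.49196052] [-0.1072441  -0.9335059  -5.52193498]
[[49.0, -435.0], [1082.0, -436.0], [321.0, -435.0], [-105.0, -1248.0], [187.0, -141.0], [458.0, -141.0], [119.0, -357.0], [524.0, -358.0]]
```

View pics/w2.png

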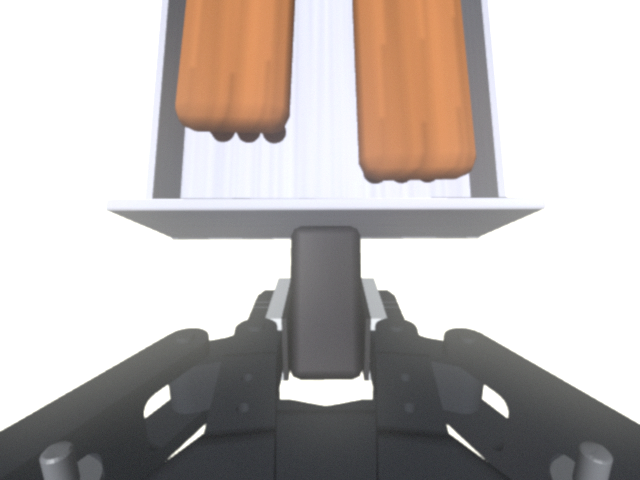

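Emit:
carry_out(
  moves=[
    [[0.0109,0,0.0051,0,0,0],[0.0109,0,0.0051,0,0,0],[0.0109,0,0.0051,0,0,0],[0.0109,0,0.0051,0,0,0],[0.0109,0,0.0051,0,0,0]],
  ],
)

```text
clock: 6.28
tcp_pos: [436.8, -35.6, 26.8]
ee_rot: [-3.141, -0.435, 1.493]
wrist_force: [0.8, 0.4, -5.1]
finger_gap: 24.3
grasp_force: 98.6
```

Run:
```python
from h import *; from cell import viewer,read_state
s=read_state(); print(s["clock"],s["tcp_pos"],s["ee_rot"],s["wrist_force"],s["ft_torque"])
out=[]
for n,b in (("top",(190,150,330,290)),("side",(340,190,480,330))):
    im=viewer.grab_frame(n); cv2.imwrite(f"pics/{n}2.png",im[:,:,::-1])
    a=im[b[1]:b[3],b[0]:b[2],::-1]; out.append(cv2.convertScaleAbs(cv2.resize(a,None,fx=2.8,fy=2.8,interpolation=cv2.INTER_CUBIC),alpha=1.5))
cv2.imwrite("pics/in1.png",np.hstack(out))
```

```text
6.2833 [436.80543158 -35.56080278  26.75453212] [-3.14139517 -0.43494281  1.49289335] [ 0.84872273  0.37117834 -5.09471475] [-1.27866335  0.01000547 -0.06879097]
```

View pics/in1.png

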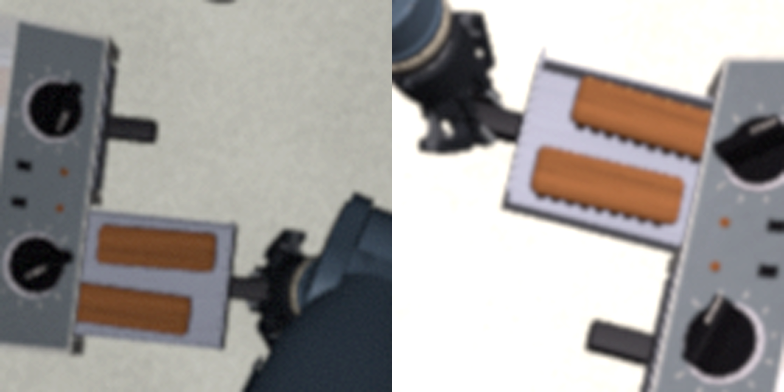

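Emit:
carry_out(
  moves=[
    [[0.0109,0,0.0051,0,0,0],[0.0109,0,0.0051,0,0,0],[0.0109,0,0.0051,0,0,0],[0.0109,0,0.0051,0,0,0],[0.0109,0,0.0051,0,0,0]],
  ],
)

```text
clock: 6.8
tcp_pos: [441.6, 24.0, 26.6]
ee_rot: [-3.141, -0.435, 1.493]
wrist_force: [0.1, 0.1, -3.9]
finger_gap: 24.2
grasp_force: 98.8
```

Emit:
carry_out(
  moves=[
    [[0.0109,0,0.0051,0,0,0],[0.0109,0,0.0051,0,0,0],[0.0109,0,0.0051,0,0,0],[0.0109,0,0.0051,0,0,0]],
  ],
)

```text
clock: 7.13
tcp_pos: [445.3, 72.1, 26.5]
ee_rot: [-3.141, -0.435, 1.493]
wrist_force: [-0.2, -0.9, -5.6]
finger_gap: 24.1
grasp_force: 98.8
```

Emit:
carry_out(
  moves=[
    [[0.0068,0,0.0041,0,0,0],[0.0068,0,0.0041,0,0,0],[0.0073,0,0.0034,0,0,0],[0.0073,0,0.0034,0,0,0]],
  ],
)

```text
clock: 7.47
tcp_pos: [447.8, 104.2, 24.8]
ee_rot: [-3.141, -0.436, 1.492]
wrist_force: [-1.0, -3.8, -1.2]
finger_gap: 23.9
grasp_force: 99.3
```

Emit:
carry_out(
  moves=[
    [[0.0036,0,0.0017,0,0,0],[0.0036,0,0.0017,0,0,0]],
  ],
)

```text
clock: 7.63
tcp_pos: [448.3, 112.2, 24.8]
ee_rot: [-3.142, -0.435, 1.493]
wrist_force: [-0.5, -5.0, 1.9]
finger_gap: 24.6
grasp_force: 99.6
```

Emit:
carry_out(
  moves=[
    [[0.0018,0,0.0009,0,0,0],[0.0018,0,0.0009,0,0,0]],
  ],
)

```text
clock: 7.8
tcp_pos: [448.7, 115.8, 24.8]
ee_rot: [3.141, -0.435, 1.493]
wrist_force: [-0.4, -7.1, 4.7]
finger_gap: 24.4
grasp_force: 100.2
```

Nearly at the stop; push in small steps until the force rises.

Emit:
carry_out(
  moves=[
    [[0.0018,0,0.0007,0,0,0],[0,0,0,0,0,0]],
  ],
)

```text
clock: 7.97
tcp_pos: [448.7, 118.2, 24.8]
ee_rot: [-3.141, -0.436, 1.493]
wrist_force: [0.5, -1.5, -0.7]
finger_gap: 24.2
grasp_force: 99.1
```

Emit:
carry_out(
  moves=[
    [[0.0018,0,0.0007,0,0,0],[0,0,0,0,0,0]],
  ],
)

```text
clock: 8.13
tcp_pos: [448.8, 119.8, 24.8]
ee_rot: [-3.141, -0.436, 1.493]
wrist_force: [0.4, -3.1, -0.7]
finger_gap: 24.3
grasp_force: 99.4
```

Emit:
carry_out(
  moves=[
    [[0.0018,0,0.0007,0,0,0],[0,0,0,0,0,0]],
  ],
)

```text
clock: 8.3
tcp_pos: [448.8, 120.0, 24.8]
ee_rot: [-3.141, -0.431, 1.491]
wrist_force: [-3.4, -20.6, 8.7]
finger_gap: 24.4
grasp_force: 101.2
```

Emit:
carry_out(
  moves=[
    [[0.0009,0,0.0003,0,0,0],[0,0,0,0,0,0]],
  ],
)

```text
clock: 8.47
tcp_pos: [448.8, 120.0, 24.8]
ee_rot: [-3.141, -0.43, 1.49]
wrist_force: [-5.2, -28.1, 12.3]
finger_gap: 24.0
grasp_force: 102.1
```

Emit:
carry_out(
  moves=[
    [[0,0,0,0,0,0],[0,0,0,0,0,0],[0,0,0,0,0,0],[0,0,0,0,0,0]],
  ],
  hand=0.055,
)

```text
clock: 8.8
tcp_pos: [448.9, 123.1, 25.1]
ee_rot: [-3.141, -0.437, 1.493]
wrist_force: [0.9, 0.5, -0.1]
finger_gap: 54.7
grasp_force: 0.0
```

Emit:
carry_out(
  moves=[
    [[0,0,-0.01,0,0,0],[0,0,-0.02,0,0,0],[0,0,-0.03,0,0,0],[0,0,-0.04,0,0,0],[0,0,-0.04,0,0,0]],
  ],
)

```text
clock: 9.22
tcp_pos: [443.4, 63.9, 153.1]
ee_rot: [-3.139, -0.436, 1.493]
wrist_force: [2.1, -0.5, -0.9]
finger_gap: 54.9
grasp_force: 0.0
```

Emit:
carry_out(
  moves=[
    [[0,0,-0.04,0,0,0],[0,0,-0.04,0,0,0],[0,0,-0.04,0,0,0],[0,0,-0.04,0,0,0]],
  ],
)

```text
clock: 9.55
tcp_pos: [438.7, -3.9, 299.1]
ee_rot: [3.142, -0.436, 1.493]
wrist_force: [1.5, -0.8, -0.1]
finger_gap: 54.8
grasp_force: 0.0
```

Run:
```python
from h import *; from cell import viewer,read_state
s=read_state(); print(s["clock"],s["tcp_pos"],s["ee_rot"],s["qpos"].round(2))
c=viewer.camera_info("wrist"); im=viewer.grab_frame("wrist")
np.savez("w3",im=im,**{k:np.array(v) for k,v in c.items()}); cv2.imwrite("pics/w3.png",cv2.convertScaleAbs(im[:,:,::-1],alpha=1.5))
d=[542.3,287.2,1.494]
print(proj(c,w(d,[[-145,171,85],[-145,0,85],[-60,171,145],[-60,0,145],[-145,81,0],[-198,81,34],[-103,81,115]])).round(0).tolist())
```

```text
9.55 [438.6854694   -3.86067675 299.05628313] [ 3.14152362 -0.43628399  1.49348098] [-0.29  0.12 -0.1   1.45  0.43  1.34]
[[234.0, 149.0], [405.0, 150.0], [222.0, 32.0], [416.0, 32.0], [325.0, 177.0], [324.0, 213.0], [324.0, 95.0]]
```

View pics/w3.png

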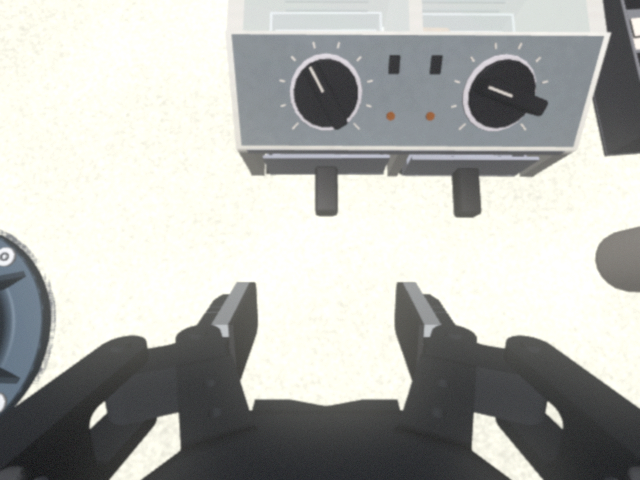

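```bash
cat > kn.py <<'E'
from h import *
z=np.load("w3.npz"); im=z["im"]; c={k:z[k] for k in ("intrinsics","R","t")}
d=np.array([542.3,287.2,1.494])
def inpl(uv,off):
    "pixel -> fascia coordinates (u up the fascia, v dryer y), on the plane off mm out"
    a=np.radians(35); Rd=Ro.from_euler("z",d[2]).as_matrix()
    n=Rd@[-np.sin(a),0,np.cos(a)]; u=Rd@[np.cos(a),0,np.sin(a)]; v=Rd@[0,1,0]
    o=w(d,[-103,0,115])[0]+n*off; C=-c["R"].T@c["t"]; r=c["R"].T@np.linalg.solve(c["intrinsics"],[*uv,1])
    X=C+r*(((o-C)@n)/(r@n)); return np.array([(X-o)@u,(X-o)@v])
if __name__=="__main__":
    g=im.mean(2); a=g[45:140,280:375]
    m=(a<45).astype(np.uint8); n,l,st,ce=cv2.connectedComponentsWithStats(m); k=1+st[1:,4].argmax(); print("dark",st[k][:4]+[280,45,0,0],st[k,4],ce[k]+[280,45])
    hull=cv2.fillConvexPoly(np.zeros_like(m),cv2.convexHull(cv2.findContours((l==k).astype(np.uint8),0,2)[0][0]),1)
    hull=cv2.erode(hull,np.ones((7,7)))
    ys,xs=np.nonzero((a>75)&(hull>0)); P=np.c_[xs+280,ys+45]; print("line px",len(P),P[ys.argmin()],P[ys.argmax()],P.mean(0))
    Q=np.array([inpl(p,40) for p in P]); mu=Q.mean(0); D=np.linalg.svd(Q-mu)[2][0]; D*=np.sign(D[0])
    tr=(Q-mu)@D; print("line mean uv",mu,"dir",D,"ext",tr.min(),tr.max())
    print("bearing ACW from up, deg",np.degrees(np.arctan2(D[1],D[0])), "tip",mu+D*tr.max())
    for o in (0,12): print("ring centre",o,inpl((326,92),o))
    for uv in ([239,148],[583,149],[233,35],[609,35]): print(inpl(uv,0))
E
python3 kn.py
```

```text
dark [295  61  62  68] 3055 [326.51914894  94.08052373]
line px 97 [312  68] [321  92] [316.59793814  79.97938144]
line mean uv [14.94658922 87.1728277 ] dir [0.8779298  0.47878938] ext -10.28808045415212 9.770987496090074
bearing ACW from up, deg 28.60636451142423 tip [23.52483028 91.85107277]
ring centre 0 [ 2.43748259 79.40077575]
ring centre 12 [ 3.39876934 79.39968783]
[-50.04958048 166.0900483 ]
[ -50.75512473 -176.9924567 ]
[ 49.72527929 161.72346237]
[  49.93978657 -170.75820553]
```

Emit:
carry_out(
  moves=[
    [[0,0,0,0,0,0.12],[0,0,0,0,0,0.12],[0,0,0,0,0,0.12],[0,0,0,0,0,0.12],[0,0,0,0,0,0.12]],
  ],
  hand=0.045,
)

```text
clock: 10.02
tcp_pos: [439.2, -3.2, 296.9]
ee_rot: [-2.881, -0.354, 0.84]
wrist_force: [0.6, 0.5, -0.3]
finger_gap: 45.1
grasp_force: 0.0
```

Emit:
carry_out(
  moves=[
    [[0,0,0,0,0,0.12],[0,0,0,0,0,0.12],[0,0,0,0,0,0.12],[0,0,0,0,0,0.12],[0,0,0,0,0,0.12]],
  ],
)

```text
clock: 10.43
tcp_pos: [439.2, -3.1, 296.8]
ee_rot: [-2.731, -0.151, 0.256]
wrist_force: [0.2, -0.2, -0.0]
finger_gap: 45.3
grasp_force: 0.0
```

Emit:
carry_out(
  moves=[
    [[0,0,0,0,0,0.12],[0,0,0,0,0,0.12],[0,0,0,0,0,0.12],[0,0,0,0,0,0.12],[0,0,0,0,0,0.12]],
  ],
)

```text
clock: 10.85
tcp_pos: [439.2, -3.1, 296.8]
ee_rot: [-2.716, 0.097, -0.287]
wrist_force: [0.0, 0.0, 0.2]
finger_gap: 45.1
grasp_force: 0.0
```

Emit:
carry_out(
  moves=[
    [[0,0,0,0,0,0.12],[0,0,0,0,0,0.12],[0,0,0,0,0,0.12],[0,0,0,0,0,0.12],[0,0,0,0,0,0.12]],
  ],
)

```text
clock: 11.27
tcp_pos: [370.7, -125.8, 297.2]
ee_rot: [-2.69, 0.352, -0.659]
wrist_force: [-0.1, -0.1, 0.1]
finger_gap: 45.0
grasp_force: 0.0
```

Emit:
carry_out(
  moves=[
    [[0,0,0,0,0,0.12],[0,0,0,0,0,0.12],[0,0,0,0,0,0],[0,0,0,0,0,0]],
  ],
)

```text
clock: 11.6
tcp_pos: [330.9, -167.1, 296.9]
ee_rot: [-2.705, 0.451, -0.808]
wrist_force: [-0.2, 0.2, 1.5]
finger_gap: 45.0
grasp_force: 0.0
```

```bash
cat >> h.py <<'E'
d=np.array([542.3,287.2,1.494]); A35=np.radians(35)
def kpos(u,v,o):
    return w(d,[-103+u*np.cos(A35)-o*np.sin(A35),v,115+u*np.sin(A35)+o*np.cos(A35)])[0]
def krot(phi): return tool(d[2],A35)*Ro.from_euler("z",phi)
E
python3 - <<'E'
from h import *; from cell import read_state
s=read_state(); print(s["clock"],s["tcp_pos"],s["qpos"].round(2))
print(kpos(2,80,132),kpos(2,80,32))
plan(kpos(2,80,132),krot(np.pi-.499),8)
E
```

```text
11.6 [ 330.86845647 -167.12320046  296.92623272] [-0.81  0.25 -0.05  1.73  0.44  3.14]
[448.95053758 116.7857888  224.27522272] [453.35106546 173.97437715 142.36001829]
8 rows of [-0.0127, -0.0244, 0.0284, 0.0008, 0.0015, 0.0294] mm 39.5
```

Emit:
carry_out(
  moves=[
    [[0,0,0,0,0,-0.12],[0,0,0,0,0,-0.12],[0,0,0,0,0,-0.12],[0,0,0,0,0,-0.12],[0,0,0,0,0,-0.12]],
  ],
)

```text
clock: 12.02
tcp_pos: [331.9, -165.1, 297.5]
ee_rot: [-2.54, 0.14, -0.253]
wrist_force: [0.2, 0.3, -0.0]
finger_gap: 44.9
grasp_force: 0.0
```

Emit:
carry_out(
  moves=[
    [[0,0,0,0,0,-0.12],[0,0,0,0,0,-0.12],[0,0,0,0,0,-0.12],[0,0,0,0,0,-0.12],[0,0,0,0,0,-0.12]],
  ],
)

```text
clock: 12.43
tcp_pos: [331.9, -165.0, 297.6]
ee_rot: [-2.556, -0.203, 0.242]
wrist_force: [0.2, 0.2, 0.7]
finger_gap: 45.1
grasp_force: 0.0
```

Emit:
carry_out(
  moves=[
    [[0,0,0,0,0,-0.12],[0,0,0,0,0,-0.12],[0,0,0,0,0,-0.12],[0,0,0,0,0,-0.12],[0,0,0,0,0,-0.12]],
  ],
)

```text
clock: 12.85
tcp_pos: [331.9, -165.0, 297.6]
ee_rot: [-2.754, -0.491, 0.805]
wrist_force: [-0.5, 0.1, -0.5]
finger_gap: 45.2
grasp_force: 0.0
```

Emit:
carry_out(
  moves=[
    [[0,0,0,0,0,-0.12],[0,0,0,0,0,-0.12],[0,0,0,0,0,-0.12],[0,0,0,0,0,-0.12],[0,0,0,0,0,-0.12]],
  ],
)

```text
clock: 13.27
tcp_pos: [331.9, -165.0, 297.6]
ee_rot: [-3.131, -0.616, 1.5]
wrist_force: [0.2, -1.2, -0.3]
finger_gap: 44.7
grasp_force: 0.0
```

Run:
```python
from h import *; from cell import read_state
s=read_state(); print(s["clock"],s["tcp_pos"],s["ee_rot"],s["qpos"].round(2))
plan(kpos(2,80,132),krot(-.499),15)
```

```text
13.2667 [ 331.9161849  -165.01429692  297.55978355] [-3.13097662 -0.61594525  1.49978386] [-0.8   0.24 -0.05  1.73  0.44  0.74]
15 rows of [0.0113, 0.0094, 0.0151, -0.0008, -0.0006, -0.0329] mm 20.9
```

Emit:
carry_out(
  moves=[
    [[0.0113,0.0094,0.0151,-0.0008,-0.0006,-0.0329],[0.0113,0.0094,0.0151,-0.0008,-0.0006,-0.0329],[0.0113,0.0094,0.0151,-0.0008,-0.0006,-0.0329],[0.0113,0.0094,0.0151,-0.0008,-0.0006,-0.0329],[0.0113,0.0094,0.0151,-0.0008,-0.0006,-0.0329]],
  ],
)

```text
clock: 13.68
tcp_pos: [381.5, -75.3, 269.4]
ee_rot: [3.036, -0.606, 1.695]
wrist_force: [-0.1, 0.3, 0.4]
finger_gap: 45.3
grasp_force: 0.0
```

Emit:
carry_out(
  moves=[
    [[0.0113,0.0094,0.0151,-0.0008,-0.0006,-0.0329],[0.0113,0.0094,0.0151,-0.0008,-0.0006,-0.0329],[0.0113,0.0094,0.0151,-0.0008,-0.0006,-0.0329],[0.0113,0.0094,0.0151,-0.0008,-0.0006,-0.0329],[0.0113,0.0094,0.0151,-0.0008,-0.0006,-0.0329]],
  ],
)

```text
clock: 14.1
tcp_pos: [420.9, 19.4, 245.3]
ee_rot: [2.923, -0.576, 1.89]
wrist_force: [1.3, -0.4, -0.0]
finger_gap: 44.8
grasp_force: 0.0
```

Emit:
carry_out(
  moves=[
    [[0.0113,0.0094,0.0151,-0.0008,-0.0006,-0.0329],[0.0113,0.0094,0.0151,-0.0008,-0.0006,-0.0329],[0.0113,0.0094,0.0151,-0.0008,-0.0006,-0.0329],[0.0113,0.0094,0.0151,-0.0008,-0.0006,-0.0329],[0.0113,0.0094,0.0151,-0.0008,-0.0006,-0.0329]],
  ],
)

```text
clock: 14.52
tcp_pos: [449.9, 118.4, 223.8]
ee_rot: [2.821, -0.53, 2.076]
wrist_force: [0.6, -0.6, 0.5]
finger_gap: 45.1
grasp_force: 0.0
```

Run:
```python
from h import *; from cell import read_state,viewer
s=read_state(); print(s["clock"],s["tcp_pos"],s["ee_rot"],s["qpos"].round(2))
plan(kpos(2,80,132),krot(-.499),2)
plan(kpos(2,80,32),krot(-.499),6)
c=viewer.camera_info("wrist"); im=viewer.grab_frame("wrist")
np.savez("w4",im=im,**{k:np.array(v) for k,v in c.items()}); cv2.imwrite("pics/w4.png",cv2.convertScaleAbs(im[:,:,::-1],alpha=1.5))
f=lambda b:np.array([b*np.cos(.499),b*np.sin(.499)])+[2,80]
print(proj(c,[kpos(2,80,40),kpos(2,80,12),kpos(*f(29),40),kpos(*f(-29),40)]).round(0).tolist())
```

```text
14.5167 [449.87098902 118.41300239 223.79796512] [ 2.82093836 -0.52984865  2.07609559] [-0.11  0.14 -0.34  1.12  0.61  1.03]
2 rows of [-0.0003, -0.0006, -0.0007, -0.0001, -0.0003, -0.0024] mm 1.0
6 rows of [-0.0001, -0.0002, 0.0164, -0.0, -0.0001, -0.0008] mm 16.4
[[322.0, 244.0], [323.0, 232.0], [322.0, 197.0], [322.0, 289.0]]
```

View pics/w4.png

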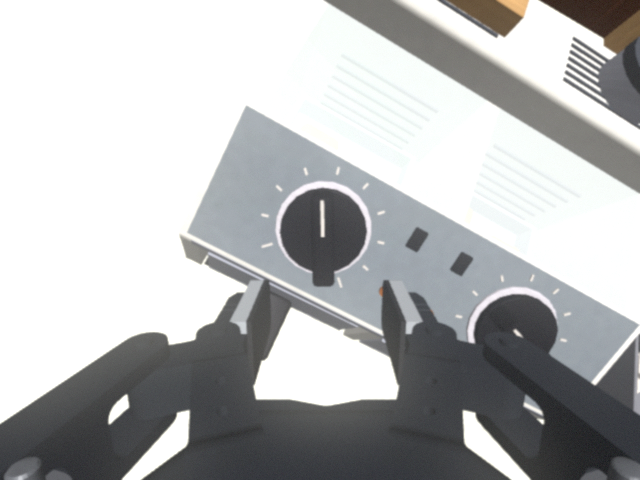

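Emit:
carry_out(
  moves=[
    [[-0.0001,-0.0002,0.0164,0,0,-0.001],[-0.0001,-0.0002,0.0164,0,0,-0.001],[-0.0001,-0.0002,0.0164,0,0,-0.001],[-0.0001,-0.0002,0.0164,0,0,-0.001],[-0.0001,-0.0002,0.0164,0,0,-0.001]],
  ],
)

```text
clock: 14.98
tcp_pos: [452.4, 163.9, 155.7]
ee_rot: [2.819, -0.529, 2.08]
wrist_force: [-0.0, 0.3, 0.4]
finger_gap: 44.9
grasp_force: 0.0
```

Emit:
carry_out(
  moves=[
    [[-0.0001,-0.0002,0.008,0,0,0],[-0.0001,-0.0002,0.008,0,0,0],[0,0,0,0,0,0]],
  ],
)

```text
clock: 15.23
tcp_pos: [452.0, 172.7, 141.8]
ee_rot: [2.822, -0.53, 2.079]
wrist_force: [-1.5, 0.3, -0.0]
finger_gap: 44.9
grasp_force: 0.0
```

Emit:
carry_out(
  moves=[
    [[0,0,0,0,0,0],[0,0,0,0,0,0],[0,0,0,0,0,0],[0,0,0,0,0,0],[0,0,0,0,0,0]],
  ],
  hand=0.0,
  squeeze=40,
)

```text
clock: 15.65
tcp_pos: [453.3, 171.0, 143.2]
ee_rot: [2.82, -0.53, 2.076]
wrist_force: [-3.0, -0.0, 4.4]
finger_gap: 13.2
grasp_force: 40.5
```

```bash
cat > st.py <<'E'
from h import *; from cell import read_state
s=read_state(); R=Ro.from_euler("xyz",s["ee_rot"])
rel=(tool(d[2],A35).inv()*R).as_rotvec()
p=s["tcp_pos"]-kpos(2,80,32)
print(s["clock"],s["tcp_pos"].round(1),"off(tool)",R.inv().apply(p).round(1),"phi",rel.round(3),"F",s["wrist_force"].round(1),"Ttool",R.inv().apply(s["ft_torque"]).round(2),s["finger_gap"],s["grasp_force"],s["qpos"].round(2))
E
python3 st.py
```

```text
15.65 [453.3 171.  143.2] off(tool) [-1.8 -0.8 -2.4] phi [-0.001  0.001 -0.495] F [-3.  -0.   4.4] Ttool [ 0.33  0.42 -0.03] 13.219507381571525 40.532153248786926 [ 0.01  0.2  -0.5   0.81  0.61  1.18]
```

Emit:
carry_out(
  moves=[
    [[0,0.0001,0,0,0,-0.1],[0,0.0001,0,0,0,-0.1],[0,0.0001,0,0,0,-0.1],[0,0.0001,0,0,0,-0.1],[0,0.0001,0,0,0,-0.1]],
  ],
)

```text
clock: 16.07
tcp_pos: [454.2, 171.5, 143.6]
ee_rot: [2.607, -0.315, 2.581]
wrist_force: [0.5, 5.2, 4.2]
finger_gap: 12.7
grasp_force: 40.2
```

```bash
python3 st.py
```

```text
16.0667 [454.2 171.5 143.6] off(tool) [-1.6 -0.4 -2.4] phi [-0.002  0.001 -1.   ] F [0.5 5.2 4.2] Ttool [-0.71  0.47  0.07] 12.725047718461576 40.178906321525574 [ 0.01  0.2  -0.5   0.81  0.61  0.68]
```

Emit:
carry_out(
  moves=[
    [[0,0.0001,0,0,0,-0.1],[0,0.0001,0,0,0,-0.1],[0,0.0001,0,0,0,-0.1],[0,0.0001,0,0,0,-0.1],[0,0.0001,0,0,0,-0.1]],
  ],
)

```text
clock: 16.48
tcp_pos: [454.7, 172.4, 144.3]
ee_rot: [2.529, -0.039, 3.007]
wrist_force: [0.8, 8.4, 5.2]
finger_gap: 13.5
grasp_force: 40.1
```

Emit:
carry_out(
  moves=[
    [[0,0.0001,0,0,0,-0.1],[0,0.0001,0,0,0,-0.1],[0,0.0001,0,0,0,-0.1],[0,0.0001,0,0,0,-0.1],[0,0.0001,0,0,0,-0.1]],
  ],
)

```text
clock: 16.9
tcp_pos: [454.6, 173.3, 145.0]
ee_rot: [2.571, 0.244, -2.86]
wrist_force: [-0.5, 10.4, 6.5]
finger_gap: 13.2
grasp_force: 40.1
```

```bash
python3 st.py
```

```text
16.9 [454.6 173.3 145. ] off(tool) [-1.6  0.4 -2.4] phi [-6.000e-03  2.000e-03 -2.001e+00] F [-0.5 10.4  6.5] Ttool [-2.22 -0.73  0.11] 13.21022843704526 40.13509511947632 [ 0.01  0.2  -0.5   0.81  0.61 -0.32]
```

Emit:
carry_out(
  moves=[
    [[0,0.0001,0,0,0,-0.1],[0,0.0001,0,0,0,-0.1],[0,0.0001,0,0,0,-0.08],[0,0,0,0,0,0]],
  ],
)

```text
clock: 17.23
tcp_pos: [454.3, 173.8, 145.3]
ee_rot: [2.649, 0.387, -2.606]
wrist_force: [-1.4, 12.6, 8.8]
finger_gap: 12.9
grasp_force: 40.2
```

```bash
python3 st.py
```

```text
17.2333 [454.3 173.8 145.3] off(tool) [-1.8  0.6 -2.4] phi [-7.000e-03  2.000e-03 -2.282e+00] F [-1.4 12.6  8.8] Ttool [-2.28 -1.32 -0.  ] 12.934109035127134 40.18457472324371 [ 0.01  0.2  -0.5   0.81  0.61 -0.6 ]
```

Emit:
carry_out(
  moves=[
    [[0,0.0001,0,0,0,-0.05],[0,0,0,0,0,0]],
  ],
)

```text
clock: 17.4
tcp_pos: [454.2, 173.9, 145.3]
ee_rot: [2.667, 0.409, -2.561]
wrist_force: [-0.5, 12.5, 7.7]
finger_gap: 13.3
grasp_force: 40.2
```

```bash
python3 st.py
```

```text
17.4 [454.2 173.9 145.3] off(tool) [-1.8  0.7 -2.4] phi [-7.000e-03  2.000e-03 -2.329e+00] F [-0.5 12.5  7.7] Ttool [-2.21 -1.42 -0.03] 13.325006281819023 40.19763886928558 [ 0.01  0.2  -0.5   0.81  0.61 -0.65]
```

Emit:
carry_out(
  moves=[
    [[0,0.0001,0,0,0,-0.05],[0,0,0,0,0,0]],
  ],
)

```text
clock: 17.57
tcp_pos: [454.1, 173.9, 145.3]
ee_rot: [2.686, 0.431, -2.513]
wrist_force: [-0.1, 12.9, 7.6]
finger_gap: 12.8
grasp_force: 43.0
```

```bash
python3 st.py
```

```text
17.5667 [454.1 173.9 145.3] off(tool) [-1.8  0.6 -2.4] phi [-7.000e-03  2.000e-03 -2.378e+00] F [-0.1 12.9  7.6] Ttool [-2.01 -1.7   0.95] 12.83215307100115 43.01253855228424 [ 0.01  0.2  -0.5   0.81  0.61 -0.7 ]
```

Emit:
carry_out(
  moves=[
    [[0,0,0,0,0,-0.05],[0,0,0,0,0,0]],
  ],
)

```text
clock: 17.73
tcp_pos: [454.6, 174.1, 145.6]
ee_rot: [2.708, 0.454, -2.463]
wrist_force: [0.0, 14.8, 7.8]
finger_gap: 13.0
grasp_force: 60.9
```

```bash
python3 st.py
```

```text
17.7333 [454.6 174.1 145.6] off(tool) [-2.3  0.4 -2.6] phi [-8.000e-03  1.000e-03 -2.428e+00] F [ 0.  14.8  7.8] Ttool [-1.96 -2.27  1.03] 12.991115357063839 60.877879494801164 [ 0.01  0.2  -0.5   0.81  0.61 -0.75]
```

Emit:
carry_out(
  moves=[
    [[0,0,0,0,0,0.03],[0,0,0,0,0,0]],
  ],
)

```text
clock: 17.9
tcp_pos: [454.6, 174.1, 145.6]
ee_rot: [2.693, 0.439, -2.497]
wrist_force: [0.1, 15.9, 7.4]
finger_gap: 13.2
grasp_force: 48.0
```

Emit:
carry_out(
  moves=[
    [[0,0,0,0,0,0],[0,0,0,0,0,0],[0,0,0,0,0,0],[0,0,0,0,0,0]],
  ],
  hand=0.045,
)

```text
clock: 18.23
tcp_pos: [453.6, 171.8, 143.3]
ee_rot: [2.698, 0.434, -2.495]
wrist_force: [-0.2, 0.1, 0.6]
finger_gap: 44.9
grasp_force: 0.0
```

Emit:
carry_out(
  moves=[
    [[0,0,-0.01,0,0,0],[0,0,-0.02,0,0,0],[0,0,-0.03,0,0,0],[0,0,-0.03,0,0,0],[0,0,-0.03,0,0,0]],
  ],
)

```text
clock: 18.65
tcp_pos: [447.8, 102.8, 242.8]
ee_rot: [2.698, 0.434, -2.494]
wrist_force: [1.3, 0.4, -0.1]
finger_gap: 44.9
grasp_force: 0.0
```

Emit:
carry_out(
  moves=[
    [[0,0,-0.03,0,0,0],[0,0,-0.03,0,0,0],[0,0,-0.03,0,0,0],[0,0,0,0,0,0]],
  ],
)

```text
clock: 18.98
tcp_pos: [445.7, 49.7, 319.2]
ee_rot: [2.703, 0.437, -2.495]
wrist_force: [0.1, -0.8, -0.9]
finger_gap: 45.1
grasp_force: 0.0
```

```bash
python3 st.py
python3 - <<'E'
from h import *; from cell import viewer
c=viewer.camera_info("wrist"); im=viewer.grab_frame("wrist")
cv2.imwrite("pics/w5.png",im[:,:,::-1])
# white pointer line on the left knob, seen inside the predicted skirt
k=proj(c,[kpos(2,80,40)])[0]; e=proj(c,[kpos(2,80+26,40),kpos(2-26,80,40),kpos(28,80,40)]); print(k,e.round(0).tolist())
g=im.mean(2); yy,xx=np.mgrid[:480,:640]; r=np.linalg.norm(e-k,axis=1).min()
m=(np.hypot(xx-k[0],yy-k[1])<r)&(g>60)
n,l,st,ce=cv2.connectedComponentsWithStats(m.astype(np.uint8)); print([(st[i].tolist(),ce[i].round(0).tolist()) for i in range(1,n) if st[i,4]>15])
f=lambda b,a:np.array([b*np.cos(a),b*np.sin(a)])+[2,80]
print("expected line at stop",proj(c,[kpos(*f(5,2.356),40),kpos(*f(25,2.356),40)]).round(0).tolist())
# handle tips of both trays
print("handle ends L,R",proj(c,w(d,[[-198,81,34],[-198,-81,34]])).round(0).tolist())
im=viewer.grab_frame("top"); cv2.imwrite("pics/topend.png",im[:,:,::-1])
E
```

```text
18.9833 [445.7  49.7 319.2] off(tool) [  -1.5   -2.9 -216.2] phi [-1.000e-03 -8.000e-03 -2.395e+00] F [ 0.1 -0.8 -0.9] Ttool [ 0.31  0.37 -0.01] 45.08088859755336 0.0 [-0.27  0.13 -0.1   1.46  0.6  -1.05]
[330.40574027 205.66039868] [[352.0, 186.0], [311.0, 185.0], [350.0, 226.0]]
[([303, 178, 56, 56, 1523], [338.0, 209.0])]
expected line at stop [[331.0, 200.0], [332.0, 178.0]]
handle ends L,R [[243.0, 101.0], [136.0, 211.0]]
```

Run:
```python
import cv2,numpy as np
a=cv2.convertScaleAbs(cv2.imread("pics/w5.png")[60:360,90:490],alpha=1.4); b=cv2.convertScaleAbs(cv2.resize(cv2.imread("pics/topend.png")[130:280,100:300],(400,300)),alpha=1.5)
cv2.imwrite("pics/end.png",np.hstack([a,b]))
```

```text
(no output)
```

View pics/end.png

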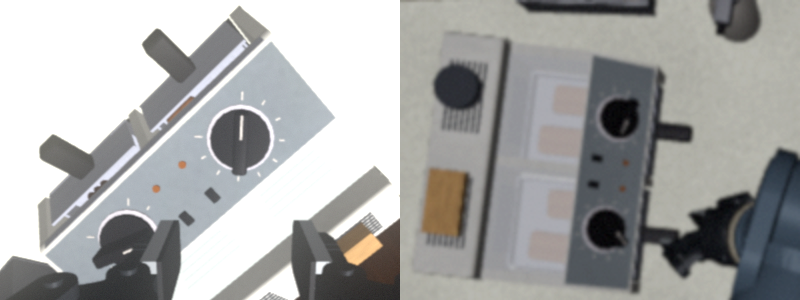

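```bash
python3 -c "
from cell import r
print(r.finish_job())"
```

```text
the job is handed in; nothing more can be done
None
```

The tray of wet brushes is fully home in the left bay, handle outwards, and that bay's heat knob is at its anticlockwise stop; the job was handed in at about 19 s with no verdict shown, and the other bay's tray and knob and the other things on the bench were left alone.

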